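# Rebuild the stirrer drive stack on its spindle

### The arm

A 7-joint arm with a two-finger parallel gripper is mounted at the origin on the work surface. World frame = base frame: x ahead of the robot, y to its left, z up, the work surface at z = 0. Lengths are in m, angles in degrees, forces in N, time in s.
With the tool pointing down it reaches from about 0.35 to 0.775 m from the base axis. Payload 3.1 kg.
Tool frame: the origin (TCP) lies on the centre line of the jaws, within the pads' length; the fingertips stand 17 mm ahead of it and the grasp point (between the pads) lies 2 mm behind it (robot.tip_reach is the distance from the TCP to the fingertips, in m); z points along the fingers, y is the direction in which the jaws open and shut (so a half turn about z gives the same grasp; the last joint's range is limited). The gripper opens to 85 mm and grips with 20 to 120 N. Pads are 22 mm wide; open, the fingers measure 114 mm over their backs; the gripper's body (76 mm by 85 mm) begins 54 mm behind the grasp point. The pads swing forward as they close: fully open they stand 13 mm farther back than shut.
Start: joints at [70.949, 17.813, 0.802, 86.603, -0.252, 75.585, -1.558], TCP at [0.158, -0.527, 0.212] pointing down, gripper open.
Joint ranges: [-154.91, 154.91], [-16.99, 109.72], [-72.82, 74.43], [7.12, 147.25], [-82.49, 262.49], [11.32, 116.49], [-174.64, 174.64]. Speed limits (degrees/s): [159.86, 159.86, 180, 180, 180, 180, 180].

### API

Orientations are given as [roll, pitch, yaw] about the fixed x, y, z axes, in that order (R = Rz(yaw) Ry(pitch) Rx(roll)).
In Python, from station import robot, fingers, vision, workorder, recognise gives the robot as it stands. Calls block until the motion is done:
- robot.move_to(position, orientation): joint-space move of the TCP to a pose.
- robot.line_to(position, orientation=None, velocity=0.15, f_stop=None): straight line of the TCP; orientation=None keeps the orientation; velocity is the mean speed in m/s. With f_stop (N) it stops when the force on the tool has changed by that much, and returns True; else False.
- robot.move_j(angles): joint-space move.
- fingers.gripper_to(opening, force=None): opening from 0.0 (shut) to 1.0 (fully open); force is the grip in N (None keeps the last); returns when the fingers have stopped.
- robot.pause(seconds).
- robot.inverse_kinematics(position, orientation): joint angles nearest the present ones, or None.
- vision.grab_frame(name): name is "scene" or "side" or "wrist"; returns the picture (400x640x3 uint8, red, green, blue); there is no depth.
- vision.calibration(name): a dict with "mtx" (3x3 intrinsics, pixels), "extrinsics" (4x4, takes a point from world to camera coordinates); the wrist camera has in their place "T_tool_cam" (4x4, takes a point from camera to tool coordinates, whose origin is the TCP and whose axes are the flange's). Camera axes: x right, y up, looking along -z (the intrinsics and any distortion apply to the point x, -y, -z); pixel columns grow to the right and rows downward; lengths in m; the calibration is good to about 2 mm. A picture is of the moment at which its call begins: read the wrist's pose just before it. calibration takes no time and is no camera call.
A pose or a line that the arm cannot do raises robot.PlanningError and nothing moves.
- workorder.close_job(): hands the job in, once; it reports no verdict.
Trained networks look in the newest picture that a camera, given by its name, has taken for a name from the list of things; names that differ only in an ending like _2 or _b are one class to them, and where a whole thing is asked for, a point or a joint stands for the part that bears it (a point fixed in the world has none). Each returns a list of dicts, best first, with "p" (0 to 1); they miss things now and then, are a little off and sometimes report something else, mostly with a low value. They report only what shows in the picture. A call takes as long as a camera call. They do not tell look-alikes from the thing itself.
- recognise(label, camera): "rect" ([centre column, centre row, width, height] in pixels, round what is visible of it).
Readings, each from a call of its own:
- robot.current_time_s(): time.
- robot.current_joint_positions(): joint angles.
- robot.current_dq(): joint speeds.
- robot.current_joint_torque(): joint torques, N m.
- robot.current_tool_pos(): TCP position.
- robot.current_eef_rot(): TCP orientation.
- robot.current_contact_force(): force on the tool from outside, world axes, zero at the start.
- robot.current_torque(): the same for the moment, N m.
- robot.current_finger_gap(): opening from 0.0 (shut) to 1.0 (fully open).
Only numpy, scipy, OpenCV 4.12 (cv2) and the standard library are available. Lean on these libraries where they do the work, as an engineer would, in place of code of your own. Each camera call takes 0.05 s, during which the arm holds its last target. There are 200 camera calls.

### The job

Rebuild the stirrer's drive stack on the upright spindle of the grey stand, bottom to top: the slotted steel hub first, slots down and fully home so that it drops over the brass cross-pin, then the brass bushing, then the blue collar, each fully down on the one below before the next goes on. If the hub rests up on the pin, turn it with light pressure until it drops; never force it. Leave the orange spacer and everything else where it is.

Things in the scene. Friction and masses are not known exactly. Their poses are not given: they have to be found in the camera images.
- seat (a point): Centre of the flat top of the stand's dark flange, 20 mm above the table; z up. From here the upright steel spindle rises 60 mm, 20 mm in diameter, its top 6 mm tapering to 13 mm. A brass cross-pin, 6 mm thick, 40 mm long, goes level through the spindle's foot, its top 7.5 mm above the flange.
- stand: Fixed stand: 120 mm square grey plate with a round dark flange, 84 mm across, on it; origin at the centre of its underside. Its spindle is stiff to turn and starts turned by an unknown amount, so the cross-pin's direction does not follow the stand's axes and differs every time.
- hub: Slotted steel hub, a ring 48 mm outside, 22 mm bore, 20 mm high; origin at the centre of its underside, z up. Four slots cross its underside along its x and y axes, 10 mm wide, 8 mm deep, open at bore and rim; either pair takes the cross-pin. Misaligned it rests 7.5 mm high on the pin. The 12 mm above the slots are a round band. Lies slots down on a 3 mm mat.
- bushing: Brass bushing, a plain ring 40 mm outside, 22 mm bore, 18 mm high; origin at the centre of its underside, z up along its bore. Lies flat on the 3 mm mat.
- collar: Blue collar, a plain ring 48 mm outside, 22 mm bore, 16 mm high; origin at the centre of its underside, z up along its bore. Lies flat on the 3 mm mat.
- spacer: Orange plastic spacer ring, not wanted: 44 mm outside, 30 mm bore, 12 mm high; origin at the centre of its underside. Lies among the others.
- bottle: Amber glass bottle, 70 mm across, 150 mm high, standing at the far side; origin at the centre of its base. Leave alone.
- beaker: Open steel beaker, 70 mm across, 80 mm high; origin at the centre of its base. Leave alone.
- driver: Screwdriver lying on the left; origin on its underside. Leave alone.
- gauge: Round pressure gauge lying face up on the right, 90 mm across; origin at the centre of its back. Leave alone.
- clamp_nut: Aluminium clamp nut, 40 mm across, 26 mm high, on the right near the robot; origin at the centre of its base. Leave alone.
Not all that is in view belongs to the job. Several things have the shape of the collar; the one meant has the colours described above. Leave any pink look-alike of the hub alone.

How it is judged (in metres and radians):
On the way, in this order (a step that is already met when the one before it is completed fails the run):
1. the hub is fully home on the flange, engaged over the cross-pin (horizontal distance between hub and seat below 0.003 m and z of hub in the frame of seat between -0.003 and 0.0025 m and angle between hub's own z axis and vertical below 0.08 rad), for 0.2 s.
2. the bushing is fully down on the hub (all of step 1 and horizontal distance between bushing and seat below 0.003 m and z of bushing in the frame of seat between 0.017 and 0.023 m and angle between bushing's own z axis and vertical below 0.08 rad), for 0.2 s.
3. the collar is fully down on the bushing (all of step 2 and horizontal distance between collar and seat below 0.003 m and z of collar in the frame of seat between 0.035 and 0.0415 m and angle between collar's own z axis and vertical below 0.08 rad), for 0.2 s.
At the end, for the whole second after the job is handed in: Hub home over the pin on the flange (within 2.5 mm), bushing on it (underside 20 mm up, at most 3 mm high), blue collar on that (38 mm up, at most 3.5 mm high); all upright within 0.08 rad, centred on the spindle within 3 mm, at rest (all of step 3 and linear speed of each of hub, bushing, collar below 0.02 m/s); the robot touches nothing.
It fails at once if the hub is forced hard down (over 80 N) while it rests misaligned on the pin (horizontal distance between hub and seat below 0.005 m and z of hub in the frame of seat between 0.004 and 0.01 m and contact force between hub and stand above 80 N).
It fails at once if the spacer or another bystander is moved by over 30 mm (distance of any of spacer, bottle, beaker, driver, gauge, clamp_nut from where it was at the start of the episode above 0.03 m).
It fails at once if the bottle or beaker is tipped (angle between any of bottle, beaker's own z axis and vertical above 0.4 rad).
It also fails if it takes over 72 s, if anything falls off the work surface, if the arm or the gripper's body presses on something with over 40 N, if the wrist force passes 120 N, or if a joint passes its speed limit or range.

## Working session

There is one attempt and no reset: what is moved stays moved. The work goes in short steps, each a Python script; the robot and the scene stay as the last script left them, time stands still between calls to the robot, and variables do not carry over. Pictures are saved under pics/ and viewed, about 8 in all and at most 12, crops included, and the job is handed in when it is done.

```bash
ls; mkdir -p pics; cat > h.py <<'E'
import numpy as np, cv2
from scipy.spatial.transform import Rotation as R
from station import robot, fingers, vision, workorder, recognise
def save(n,im): cv2.imwrite('pics/'+n+'.png',cv2.cvtColor(im,cv2.COLOR_RGB2BGR))
def cam(name):
    c=vision.calibration(name); K=np.array(c['mtx'])
    if 'extrinsics' in c: T=np.linalg.inv(np.array(c['extrinsics']))
    else:
        W=np.eye(4); W[:3,:3]=R.from_euler('xyz',robot.current_eef_rot(),degrees=True).as_matrix(); W[:3,3]=robot.current_tool_pos()
        T=W@np.array(c['T_tool_cam'])
    return K,T,c.get('dist')
def ray(uv,K,T,z):
    d=np.linalg.inv(K)@np.array([uv[0],uv[1],1.]); d=T[:3,:3]@(d*[1,-1,-1]); o=T[:3,3]
    return o+d*(z-o[2])/d[2]
def proj(p,K,T):
    q=np.linalg.inv(T)@np.append(p,1); q=K@(q[:3]*[1,-1,-1]); return q[:2]/q[2]
E
python3 - <<'E'
from h import *
print(robot.current_time_s(),robot.current_eef_rot(),vision.calibration('wrist'),vision.calibration('scene').keys())
for n in ['scene','side']:
    im=vision.grab_frame(n); save(n,im); K,T,_=cam(n); print(n,T[:3,3])
    for l in ['stand','hub','bushing','collar','spacer']:
        for r in recognise(l,n): print(l,round(r['p'],2),np.round(r['rect']),np.round(ray(r['rect'][:2],K,T,.015),3))
E
```

```text
pics
0.0 [-1.79866284e+02  6.97194107e-03  1.66616311e+01] {'mtx': array([[307.70017367,   0.        , 322.97035152],
       [  0.        , 307.70017367, 198.65765504],
       [  0.        ,   0.        ,   1.        ]]), 'T_tool_cam': array([[ 6.86926379e-04,  9.47499699e-01,  3.19755921e-01,
         8.27727046e-02],
       [ 9.99999764e-01, -6.46889930e-04, -2.31420902e-04,
        -1.23282840e-03],
       [-1.24243494e-05,  3.19756004e-01, -9.47499920e-01,
        -1.60673339e-01],
       [ 0.00000000e+00,  0.00000000e+00,  0.00000000e+00,
         1.00000000e+00]])} dict_keys(['mtx', 'extrinsics'])
scene [1.47442488 0.62132304 0.98833064]
stand 0.67 [297. 187.  45.  32.] [ 0.527 -0.073  0.015]
hub 0.7 [395. 229.  12.  11.] [0.534 0.312 0.015]
hub 0.65 [297. 187.  47.  32.] [ 0.528 -0.073  0.015]
hub 0.45 [422. 265.  20.  18.] [0.626 0.442 0.015]
bushing 0.57 [374. 198.  12.  14.] [0.433 0.185 0.015]
collar 0.64 [335. 266.  15.  15.] [0.767 0.228 0.015]
collar 0.49 [365. 244.  14.  11.] [0.64  0.261 0.015]
spacer 0.65 [348. 216.  16.  13.] [0.561 0.154 0.015]
side [0.1766583  0.680607   0.88941203]
stand 0.79 [342. 182.  57.  46.] [ 0.521 -0.07   0.015]
hub 0.94 [191. 321.  18.  24.] [0.618 0.452 0.015]
hub 0.69 [265. 286.  24.  20.] [0.527 0.305 0.015]
hub 0.67 [341. 182.  61.  44.] [ 0.523 -0.066  0.015]
bushing 0.66 [323. 262.  15.  14.] [0.442 0.185 0.015]
collar 0.52 [233. 248.  20.  19.] [0.652 0.257 0.015]
collar 0.5 [207. 223.  14.  16.] [0.756 0.227 0.015]
spacer 0.75 [286. 233.  14.  18.] [0.564 0.156 0.015]
```

```bash
python3 - <<'E'
import cv2,numpy as np
a=cv2.imread('pics/scene.png')[150:300,270:470]; b=cv2.imread('pics/side.png')[140:340,160:400]
a=cv2.resize(a,(780,585),interpolation=3)[:,:]; b=cv2.resize(b,(702,585),interpolation=3)
cv2.imwrite('pics/c.png',cv2.resize(np.hstack([a,b]),(800,316),interpolation=cv2.INTER_AREA))
E
```

```text
(no output)
```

View pics/c.png

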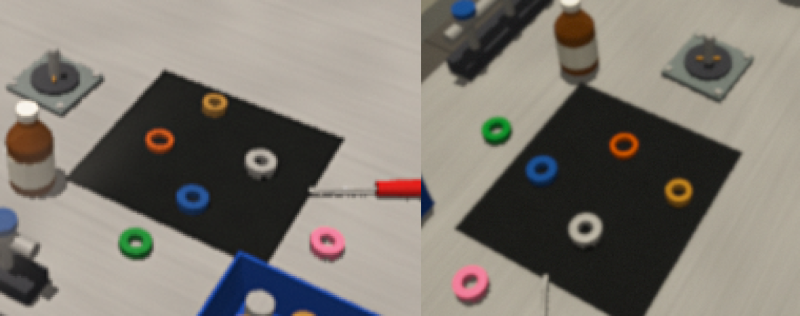

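```bash
python3 - <<'E'
from h import *
import pickle
P={'stand':(.523,-.07,.22),'bushing':(.438,.185,.13),'hub':(.531,.308,.13),'collar':(.645,.259,.13)}
out={}
for n in ['bottle']:
  for c in ['scene','side']:
    K,T,_=cam(c)
    vision.grab_frame(c)
    for r in recognise(n,c): print(c,n,r, ray([r['rect'][0],r['rect'][1]],K,T,.075))
for n,p in P.items():
    az=np.degrees(np.arctan2(p[1],p[0])); 
    robot.move_to(list(p),[180,0,az+90])
    K,T,_=cam('wrist'); im=vision.grab_frame('wrist'); save('w_'+n,im); out[n]=(K,T)
    print(n,robot.current_time_s(),robot.current_joint_positions())
    for r in recognise(n,'wrist'): print(n,r, ray(r['rect'][:2],K,T,.02))
pickle.dump(out,open('T.pkl','wb'))
ims=[cv2.imread(f'pics/w_{n}.png') for n in P]
m=np.vstack([np.hstack(ims[:2]),np.hstack(ims[2:])])
cv2.imwrite('pics/m.png',cv2.resize(m,(800,500),interpolation=cv2.INTER_AREA))
E
```

```text
scene bottle {'rect': [283.5, 220.2, 26.3, 49.7], 'p': 0.83} [0.73802726 0.02445362 0.075     ]
scene bottle {'rect': [371.5, 198.8, 14.3, 8.3], 'p': 0.5} [0.5058017  0.20889155 0.075     ]
stand 2.95 [ 35.58824573  19.01795881 -38.97078585  88.12127135  12.17849864
  77.19303838 -12.38227264]
stand {'rect': [325.1, 167.8, 102.7, 104.0], 'p': 0.97} [ 0.52530367 -0.0718149   0.02      ]
bushing 4.1417 [ 17.15080878  20.35505201 -52.17495517 103.55407489  17.78506057
  64.68586058 -18.39421845]
bushing {'rect': [327.2, 189.2, 41.4, 42.9], 'p': 0.9} [0.44360713 0.18590751 0.02      ]
hub 4.9083 [ -0.54509711  37.19503026 -50.29130435  81.73810643  28.90484599
  74.55308285 -22.76244974]
hub {'rect': [320.0, 190.3, 52.0, 51.3], 'p': 0.72} [0.52939589 0.30625443 0.02      ]
hub {'rect': [495.2, 100.4, 63.6, 56.8], 'p': 0.71} [0.61693793 0.44784464 0.02      ]
collar 5.575 [ -0.24035275  45.0259154  -45.51072078  65.92060509  30.73765186
  80.54832174 -19.70147782]
collar {'rect': [415.1, 256.9, 48.1, 53.1], 'p': 0.93} [0.75668468 0.22683087 0.02      ]
collar {'rect': [323.4, 193.0, 51.8, 55.2], 'p': 0.55} [0.64747099 0.25495869 0.02      ]
```

View pics/m.png

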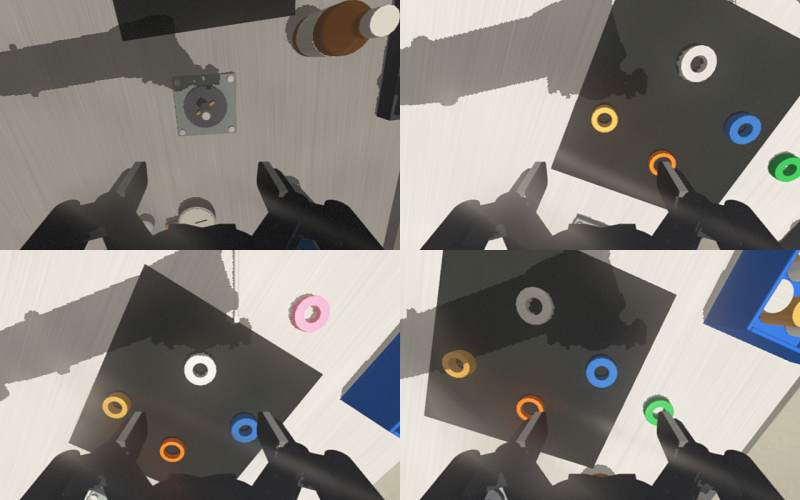

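```bash
python3 - <<'E'
import cv2,numpy as np
a=cv2.imread('pics/w_stand.png')[110:225,270:385]; b=cv2.imread('pics/w_hub.png')[150:230,280:360]
cv2.imwrite('pics/d.png',np.hstack([cv2.resize(a,(400,400),interpolation=2),cv2.resize(b,(400,400),interpolation=2)]))
E
```

```text
(no output)
```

View pics/d.png

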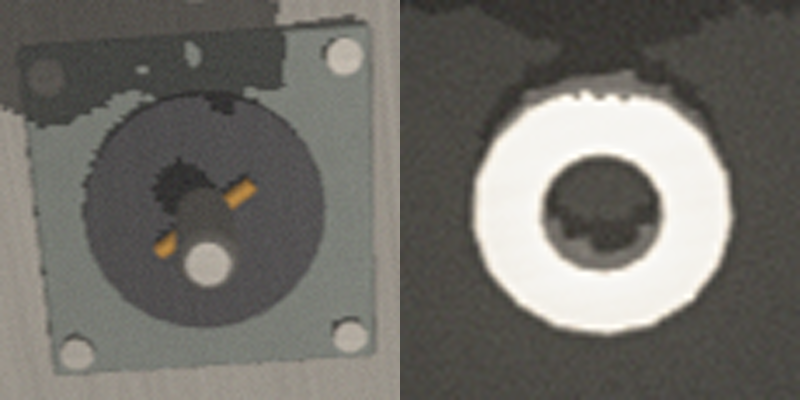

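```bash
python3 - <<'E'
from h import *
# oblique look at hub: camera at az of hub+?, elevation 42deg
hub=np.array([.5296,.3062,.012]); c=vision.calibration('wrist'); Tc=np.array(c['T_tool_cam'])
for yaw in [-60,-90,-120,-30,0,30,60,90,120,150,180]:
  for tilt in [35,28,20]:
    Rt=R.from_euler('z',yaw,degrees=True)*R.from_euler('y',-tilt,degrees=True)*R.from_euler('x',180,degrees=True)
    Rt2=R.from_euler('z',yaw,degrees=True)*R.from_euler('y',tilt,degrees=True)*R.from_euler('x',180,degrees=True)
    for s,Q in (('-',Rt),('+',Rt2)):
      M=Q.as_matrix(); d=-(M@Tc[:3,2]); 
      el=np.degrees(np.arcsin(-d[2]))
      if el>60: continue
      p=hub-.17*d-M@Tc[:3,3]; e=Q.as_euler('xyz',degrees=True)
      q=robot.inverse_kinematics(list(p),list(e))
      if q is not None and p[2]>.05: print(yaw,tilt,s,round(el),np.round(p,3),np.round(e,1), np.round(q))
E
python3 - <<'E'
from h import *
import pickle
K,T=pickle.load(open('T.pkl','rb'))['stand']
f=lambda u,v,z:ray((270+u*115/400,110+v*115/400),K,T,z)
s=f(204.5,209.5,.02);t=f(208,264,.08);a=f(242,194,.0275);b=f(166,244,.0275)
print('flange',s,'top',t,'pin',a,b,np.degrees(np.arctan2(*(a-b)[1::-1])),'c',T[:3,3])
hub=np.array([.5296,.3062,.012]); Tc=np.array(vision.calibration('wrist')['T_tool_cam'])
for D in (.22,.26):
 for yaw in range(-180,180,30):
  for tilt in [-38,-32,-25,25,32,38]:
      Q=R.from_euler('z',yaw,degrees=True)*R.from_euler('y',tilt,degrees=True)*R.from_euler('x',180,degrees=True)
      M=Q.as_matrix(); d=-(M@Tc[:3,2]); el=np.degrees(np.arcsin(-d[2]))
      if el>60: continue
      p=hub-D*d-M@Tc[:3,3]; e=Q.as_euler('xyz',degrees=True)
      q=robot.inverse_kinematics(list(p),list(e))
      if q is not None: print(D,yaw,tilt,round(el),np.round(p,3),np.round(e,1), np.round(q))
E
```

```text
flange [ 0.5292945  -0.07536502  0.02      ] top [ 0.5289929  -0.07730139  0.08      ] pin [ 0.5425651  -0.06998999  0.0275    ] [ 0.51482122 -0.08373737  0.0275    ] 26.358897066777093 c [0.53407827 0.01092462 0.38032696]
0.22 -180 25 46 [0.521 0.306 0.061] [ 180.   25. -180.] [ -3.  29. -50. 111.  60.  47.   1.]
0.22 -180 32 39 [0.515 0.306 0.059] [ 180.   32. -180.] [-10.  26. -45. 117.  71.  45. -13.]
0.22 -180 38 33 [0.511 0.306 0.058] [ 180.   38. -180.] [-17.  25. -41. 122.  82.  45. -27.]
0.22 -150 25 46 [0.523 0.302 0.061] [ 180.   25. -150.] [ 16.  31. -62. 115.  58.  35.  39.]
0.22 -150 32 39 [0.518 0.299 0.059] [ 180.   32. -150.] [ 13.  25. -55. 123.  72.  23.  23.]
0.22 -150 38 33 [0.513 0.296 0.058] [-180.   38. -150.] [  6.  21. -44. 130. 106.  16. -12.]
0.22 -120 25 46 [0.526 0.299 0.061] [ 180.   25. -120.] [ 24.  35. -62. 111.  32.  32.  99.]
0.22 -120 32 39 [0.523 0.294 0.059] [ 180.   32. -120.] [ 30.  34. -61. 117.  28.  21. 106.]
0.22 -120 38 33 [0.521 0.289 0.058] [ 180.   38. -120.] [ -41.   22.   32.  124.  -82.   38. -154.]
0.22 -90 25 46 [0.53  0.298 0.061
[... 4619 characters left out ...]
2 39 [0.529 0.351 0.085] [180.  32.  90.] [-35.  54. -28.  56.  39. 102. -60.]
0.26 90 38 33 [0.529 0.359 0.08 ] [180.  38.  90.] [-40.  59. -25.  50.  41. 108. -59.]
0.26 120 25 46 [0.511 0.337 0.09 ] [180.  25. 120.] [-26.  41. -38.  82.  46.  83. -43.]
0.26 120 32 39 [0.507 0.345 0.085] [180.  32. 120.] [-33.  44. -34.  80.  49.  87. -47.]
0.26 120 38 33 [0.503 0.351 0.08 ] [180.  38. 120.] [-38.  46. -31.  78.  52.  91. -50.]
0.26 150 25 46 [0.498 0.324 0.09 ] [180.  25. 150.] [-18.  32. -45.  99.  52.  67. -24.]
0.26 150 32 39 [0.49  0.328 0.085] [180.  32. 150.] [-25.  33. -42. 102.  59.  69. -33.]
0.26 150 38 33 [0.484 0.332 0.08 ] [180.  38. 150.] [-31.  34. -39. 104.  63.  72. -40.]
```

```bash
python3 - <<'E'
from h import *
import pickle
hub=np.array([.5296,.3062,.012]); Tc=np.array(vision.calibration('wrist')['T_tool_cam'])
Q=R.from_euler('z',150,degrees=True)*R.from_euler('y',38,degrees=True)*R.from_euler('x',180,degrees=True)
M=Q.as_matrix(); p=hub+.24*(M@Tc[:3,2])-M@Tc[:3,3]; print(p)
robot.move_to(list(p),list(Q.as_euler('xyz',degrees=True)))
K,T,_=cam('wrist'); im=vision.grab_frame('wrist'); save('obl',im); pickle.dump((K,T),open('obl.pkl','wb'))
u,v=proj(hub,K,T); print(u,v,robot.current_time_s())
u,v=int(u),int(v); c=im[v-40:v+40,u-50:u+50]; save('oblc',cv2.resize(c,(800,640),interpolation=2)[20:620])
print(u-50,v-40)
E
```

```text
[0.49835785 0.32353389 0.0687211 ]
321.4592318655523 197.58889145846086 6.475
271 157
```

View pics/oblc.png

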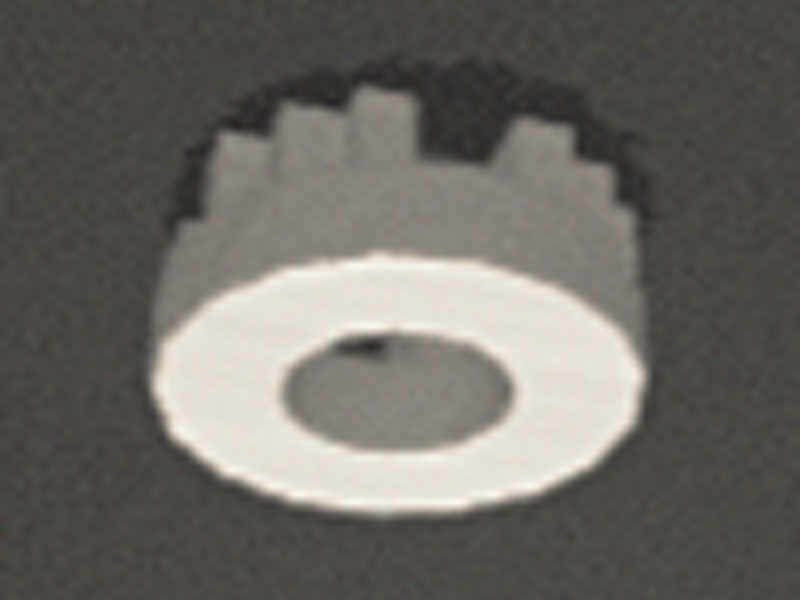

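```bash
python3 - <<'E'
from h import *
import pickle
from scipy.optimize import least_squares
K,T=pickle.load(open('obl.pkl','rb'))
g=lambda x,y:np.array((271+(x+.5)/8-.5,157+(y+20.5)/8-.5))
def fitc(box,K,T,r,z,x0):  # centre such that projected circle's bbox matches
    th=np.linspace(0,2*np.pi,180)
    def f(c):
        q=np.array([proj((c[0]+r*np.cos(t),c[1]+r*np.sin(t),z),K,T) for t in th])
        return [q[:,0].min()+q[:,0].max()-box[0]-box[2],q[:,1].min()+q[:,1].max()-box[1]-box[3]]
    return least_squares(f,x0).x
c=fitc(np.r_[g(152,253),g(645,515)],K,T,.024,.023,(.53,.306)); print('hub oblique',c)
for p in [(418,158),(492,165)]:
    w=ray(g(*p),K,T,.011)[:2]-c; print(np.linalg.norm(w),np.degrees(np.arctan2(w[1],w[0])))
D=pickle.load(open('T.pkl','rb'))
# vertical view of hub top: crop 80px->400
k=lambda x,y:(280+x/5-.5,150+y/5-.5)
print('hub top',fitc(np.r_[k(473,92),k(733,335)],*D['hub'],.024,.023,(.53,.306)))
for n,z,r,lo,hi in [('bushing',.021,.020,(15,60,100),(35,255,255)),('collar',.019,.024,(95,100,60),(125,255,255))]:
    im=cv2.imread(f'pics/w_{n}.png'); hsv=cv2.cvtColor(im,cv2.COLOR_BGR2HSV)
    m=cv2.inRange(hsv,lo,hi); x0={'bushing':(.4436,.186),'collar':(.6475,.255)}[n]
    uv=proj((*x0,z),*D[n]); nl,lab,st,_=cv2.connectedComponentsWithStats(m)
    for s in st[1:]:
        if s[4]>300 and abs(s[0]+s[2]/2-uv[0])<20 and abs(s[1]+s[3]/2-uv[1])<20:
            b=(s[0]-.5,s[1]-.5,s[0]+s[2]-.5,s[1]+s[3]-.5)
            print(n,s,fitc(b,*D[n],r,z,x0))
E
```

```text
hub oblique [0.52780609 0.30632569]
0.021596026855953337 145.19656759562673
0.022176666339115095 127.37741826002775
hub top [0.59324671 0.34147077]
bushing [ 305  168   44   45 1257] [0.44335914 0.18480866]
collar [ 297  169   51   52 1776] [0.64716258 0.25222771]
```

```bash
python3 - <<'E'
from h import *
import pickle
K,T=pickle.load(open('obl.pkl','rb')); c=np.array([.5278,.3063])
g=lambda x,y:np.array((271+(x+.5)/8-.5,157+(y+20.5)/8-.5)); gi=lambda u:((u[0]+.5-271)*8,(u[1]+.5-157)*8-20)
for a in (126,130,134,138,142):
    d=np.array([np.cos(np.radians(a)),np.sin(np.radians(a))]); n=np.array([-d[1],d[0]])
    P=lambda r,s,z:np.round(gi(proj((*(c+d*np.sqrt(r*r-25e-6)*np.sign(r)+n*s*.005),z),K,T))).astype(int)
    print(a,'bot',P(.024,1,.003),P(.024,-1,.003),'ceil',P(.024,1,.011),P(.024,-1,.011),'innerceil',P(.011,1,.011),P(.011,-1,.011),'farbore',P(-.011,1,.011),P(-.011,-1,.011))
E
```

```text
126 bot [453  76] [551 103] ceil [454 145] [553 173] innerceil [393 226] [489 251] farbore [314 330] [406 351]
130 bot [435  74] [536  97] ceil [435 143] [538 166] innerceil [384 226] [484 247] farbore [319 333] [413 351]
134 bot [417  72] [521  91] ceil [417 142] [523 161] innerceil [376 227] [478 244] farbore [325 336] [421 350]
138 bot [398  72] [505  86] ceil [398 142] [506 156] innerceil [369 228] [472 241] farbore [331 338] [428 350]
142 bot [380  72] [488  82] ceil [379 142] [489 152] innerceil [361 230] [466 238] farbore [337 341] [435 348]
```

```bash
cat >> h.py <<'E'
from scipy.optimize import least_squares
def fitc(box,K,T,r,z,x0):
    th=np.linspace(0,2*np.pi,180)
    def f(c):
        q=np.array([proj((c[0]+r*np.cos(t),c[1]+r*np.sin(t),z),K,T) for t in th])
        return [q[:,0].min()+q[:,0].max()-box[0]-box[2],q[:,1].min()+q[:,1].max()-box[1]-box[3]]
    return least_squares(f,x0).x
def D(y): return [180,0,y]
E
python3 - <<'E'
from h import *
import pickle
d=pickle.load(open('T.pkl','rb'))
k=lambda x,y:(280+x/5-.5,150+y/5-.5)
v=fitc(np.r_[k(73,92),k(333,335)],*d['hub'],.024,.023,(.53,.306)); print('hub vert',v,'tip',robot.tip_reach)
c=(v+[.5278,.3063])/2; y=105
fingers.gripper_to(1.0,20)
robot.move_to([*c,.10],D(y-90)); print(np.round(robot.current_joint_positions()))
print(robot.line_to([*c,.022],velocity=.1,f_stop=8)); 
fingers.gripper_to(0,20); print(robot.current_finger_gap(),robot.current_tool_pos(),robot.current_contact_force())
fingers.gripper_to(.8)
robot.line_to([*c,.022],D(y),velocity=.1); print(np.round(robot.current_joint_positions()))
fingers.gripper_to(0,20); fingers.gripper_to(.8)
fingers.gripper_to(0,50); print(robot.current_finger_gap(),robot.current_tool_pos(),robot.current_contact_force(),robot.current_time_s())
K,T,_=cam('wrist'); save('g',vision.grab_frame('wrist')[100:400,120:520])
E
```

```text
hub vert [0.53026932 0.30497826] tip 0.017
[ -14.   32.  -26.   85.   15.   66. -118.]
False
-0.0021349728582590877 [0.5290035  0.30564299 0.02196645] [0.34583984 0.04706841 0.66495458]
[ -3.  42. -45.  89.  33.  63. -41.]
0.0017941120774602971 [0.52901598 0.30564765 0.02198819] [-0.04611052 -0.08901078  0.09467676] 13.95
```

View pics/g.png

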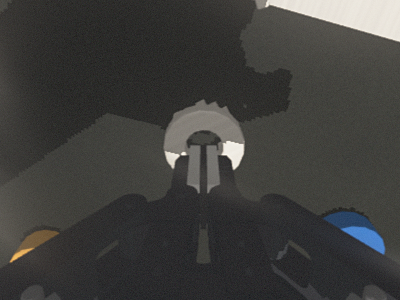

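```bash
python3 - <<'E'
from h import *
K,T,_=cam('wrist'); p=np.array(robot.current_tool_pos())
print('tcp px',proj(p,K,T),'tip px',proj(p-[0,0,.017],K,T), 'hub there?',[ray((120+164-.5+40,100+v),K,T,.023) for v in (140,150)])
b=(120+163,100+100,120+245,100+178)
print(fitc(b,K,T,.024,.023,(.53,.306)))
fingers.gripper_to(1.0); robot.line_to([p[0],p[1],.13]); 
robot.move_to([*p[:2],.13],D(119.5))
K,T,_=cam('wrist'); im=vision.grab_frame('wrist'); save('w2',im)
print(recognise('hub','wrist'),'exp px',proj((.529,.3056,.023),K,T),robot.current_time_s())
save('w2c',cv2.resize(im[120:300,160:480],(640,360)))
E
```

```text
tcp px [322.21419662 246.48119696] tip px [322.26424438 233.9506996 ] hub there? [array([0.52858451, 0.31032192, 0.023     ]), array([0.5302533, 0.3041232, 0.023    ])]
[0.52896875 0.31000073]
[{'rect': [281.0, 320.1, 36.6, 42.1], 'p': 0.68}, {'rect': [499.8, 98.7, 67.3, 54.9], 'p': 0.59}, {'rect': [324.1, 192.0, 55.9, 55.8], 'p': 0.57}] exp px [323.26716831 191.75100518] 16.0833
```

View pics/w2c.png

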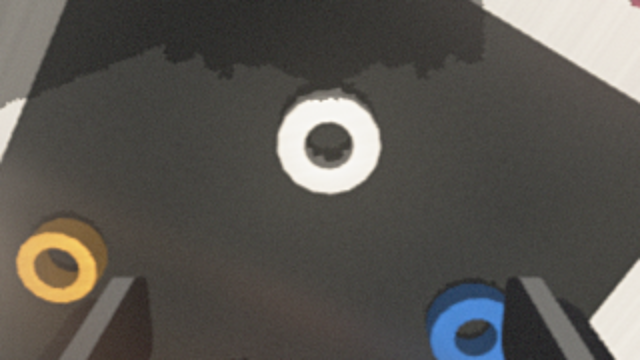

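```bash
python3 - <<'E'
from h import *
c=[.529,.3055]; y=105
fingers.gripper_to(.75,20)
robot.move_to([*c,.06],D(y-90))
print(robot.line_to([*c,-.004],velocity=.04,f_stop=5)); p=robot.current_tool_pos(); print(p,robot.current_contact_force(),robot.current_finger_gap(),robot.current_time_s())
save('t',vision.grab_frame('wrist')[100:400,120:520])
E
```

```text
False
[ 0.52919616  0.30564666 -0.00371197] [-0.8158895  -0.37333391 -0.24269216] 0.7482209129344022 19.6583
```

View pics/t.png

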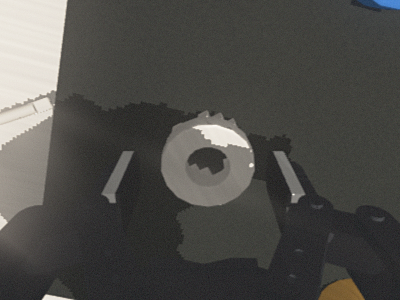

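```bash
python3 - <<'E'
from h import *
c=[.529,.3055]; y=105; z=-.0037
fingers.gripper_to(0,20); print(robot.current_finger_gap(),robot.current_tool_pos(),robot.current_contact_force())
if robot.current_finger_gap()>.4:
    fingers.gripper_to(.75)
    robot.line_to([*c,z],D(y),velocity=.1)
    fingers.gripper_to(0,20); print(robot.current_finger_gap(),robot.current_contact_force(),robot.current_time_s())
    fingers.gripper_to(0,50)
    K,T,_=cam('wrist'); save('g2',vision.grab_frame('wrist')[100:400,120:520])
    print(robot.current_finger_gap(),robot.current_contact_force(),robot.current_tool_pos(),robot.current_time_s())
E
```

```text
0.544697412695253 [ 0.5293065   0.305348   -0.00339944] [-0.78201365 -0.63866847  4.18916694]
0.5419279466213363 [-1.1283183  -0.52671963  2.5944021 ] 22.35
0.5200314056253779 [-1.6380599  -1.28621288  5.38603348] [ 0.52930304  0.305675   -0.00295254] 22.6167
```

```bash
cat >> h.py <<'E'
def comply_down(x,y,z0,z1,yaw,base,step=.003,gain=.00006,fmax=12,v=.05):
    """step down from z0 to z1, shifting sideways with the lateral force; stop on fmax upward"""
    z=z0; log=[]
    while z>z1+1e-6:
        z=max(z-step,z1); robot.line_to([x,y,z],D(yaw),velocity=v)
        f=np.array(robot.current_contact_force())-base; log.append((round(z,4),*np.round(f,1),round(x,4),round(y,4)))
        if np.hypot(*f[:2])>1.5:
            s=gain*f[:2]; s*=min(1,.001/np.hypot(*s)); x+=s[0]; y+=s[1]
        if f[2]>fmax: break
    return x,y,z,log
E
python3 - <<'E'
from h import *
y=105
fingers.gripper_to(.7); robot.line_to([.5293,.3055,.0025],velocity=.1); fingers.gripper_to(0,45)
p=robot.current_tool_pos(); print(p,robot.current_finger_gap(),robot.current_contact_force())
robot.line_to([p[0],p[1],.12],velocity=.2)
x,yy,yw=.5285,-.0757,y-18.1
robot.move_to([x,yy,.12],D(yw)); robot.pause(.1)
base=np.array(robot.current_contact_force()); print('gap',robot.current_finger_gap(),'base',base,robot.current_torque(),robot.current_time_s())
robot.line_to([x,yy,.088],velocity=.1)
# hub bottom ~ TCP z + 0.0005
x,yy,z,log=comply_down(x,yy,.088,.070,yw,base)
for l in log: print(*l)
print(robot.current_tool_pos(),robot.current_time_s())
im=vision.grab_frame('wrist'); save('s1',im[100:400,120:520]); save('s1s',vision.grab_frame('side')[130:230,290:400])
E
```

```text
[0.5293038  0.30543139 0.00233966] -0.0033924676190442617 [0.61241749 1.07644503 1.35662831]
gap -0.000727500374330144 base [0.54614166 0.72896443 0.11383656] [0.03535847 0.02766424 0.03548371] 26.0167
0.085 -0.4 -0.3 -0.3 0.5285 -0.0757
0.082 0.1 -1.0 -1.2 0.5285 -0.0757
0.079 -0.8 0.3 0.2 0.5285 -0.0757
0.076 -0.6 -1.2 0.3 0.5285 -0.0757
0.073 -0.9 -0.6 0.1 0.5285 -0.0757
0.07 -0.8 -1.0 0.2 0.5285 -0.0757
[ 0.52828301 -0.07569981  0.06974961] 27.9833
```

```bash
cat >> h.py <<'E'
def white_hub(x0):
    K,T,_=cam('wrist'); im=vision.grab_frame('wrist')
    u,v=proj((*x0,.023),K,T); m=(im.min(2)>170).astype(np.uint8)
    n,lab,st,_=cv2.connectedComponentsWithStats(m)
    b=[s for s in st[1:] if s[4]>300 and abs(s[0]+s[2]/2-u)<20 and abs(s[1]+s[3]/2-v)<20]
    if not b: return None,im
    s=max(b,key=lambda s:s[4]); return fitc((s[0]-.5,s[1]-.5,s[0]+s[2]-.5,s[1]+s[3]-.5),K,T,.024,.023,x0),im
E
python3 - <<'E'
from h import *
robot.line_to([.5283,-.0757,.12],velocity=.25)
fingers.gripper_to(.75,20)
robot.move_to([.529,.3055,.10],D(105))
c,im=white_hub((.529,.3055)); print(c); save('w3',im)
if c is None or np.hypot(*(c-[.529,.3055]))>.006: raise SystemExit
c=np.array([.5292,.3055])
robot.line_to([*c,.0],velocity=.15); f0=np.array(robot.current_contact_force())
hit=robot.line_to([*c,-.03],velocity=.05,f_stop=5)
p=robot.current_tool_pos(); print(hit,p,np.array(robot.current_contact_force())-f0,robot.current_time_s())
E
```

```text
[0.52996822 0.3036352 ]
True [ 0.52952964  0.30570498 -0.02205517] [-0.32094286 -1.44313667  5.99513116] 31.8333
```

```bash
python3 - <<'E'
from h import *
c=[.5292,.3055]
robot.line_to([*c,-.014],velocity=.1); fingers.gripper_to(0,50)
g=robot.current_finger_gap(); p=robot.current_tool_pos(); print(g,p,robot.current_contact_force())
if g<.4: raise SystemExit
robot.line_to([*c,.08],velocity=.25); print(robot.current_finger_gap())
x,yy,yw=.5287,-.0753,105-18.1
robot.move_to([x,yy,.08],D(yw)); robot.pause(.1)
base=np.array(robot.current_contact_force()); print('gap',robot.current_finger_gap(),'base',base,robot.current_time_s())
save('side2',vision.grab_frame('side'))
# hub bottom = TCP z + .017
x,yy,z,log=comply_down(x,yy,.070,.049,yw,base)
for l in log: print(*l)
print(robot.current_tool_pos(),robot.current_time_s())
E
```

```text
0.5412663779003156 [ 0.52923711  0.30548516 -0.01386045] [-0.56249135 -0.82325159  2.44826351]
0.5378268199665601
gap 0.5375249614307697 base [ 0.73002457  0.02916979 -1.75333225] 34.425
0.067 -0.7 -0.0 -0.1 0.5287 -0.0753
0.064 -0.9 0.5 0.9 0.5287 -0.0753
0.061 -0.4 -0.8 0.4 0.5287 -0.0753
0.058 -0.9 -1.6 0.7 0.5287 -0.0753
0.055 -0.8 -2.7 -1.4 0.5286 -0.0754
0.052 -0.8 -3.8 -0.4 0.5286 -0.0756
0.049 -1.2 -6.0 0.7 0.5286 -0.0758
[ 0.52855268 -0.07676088  0.04894223] 36.3833
```

```bash
python3 - <<'E'
from h import *
base=np.array([.3,0,-1.75]); yw=105-18.1
x,yy,z,log=comply_down(.5285,-.0768,.049,.0025,yw,base,step=.006,gain=.0001,fmax=12,v=.08)
for l in log: print(*l)
print(robot.current_tool_pos(),robot.current_contact_force(),robot.current_time_s())
E
```

```text
0.043 0.2 -3.9 -1.5 0.5285 -0.0768
0.037 0.3 -5.4 -1.4 0.5285 -0.0772
0.031 0.1 -3.4 -2.0 0.5286 -0.0777
0.025 -0.8 -3.2 -1.1 0.5286 -0.0781
0.019 0.6 -1.3 -0.9 0.5285 -0.0784
0.013 -0.2 -1.2 0.1 0.5285 -0.0784
0.007 -0.7 -1.5 0.0 0.5285 -0.0784
0.0025 -0.2 -0.8 5.1 0.5284 -0.0785
[ 0.52929304 -0.07803138  0.00308744] [ 0.07800794 -0.77948088  3.3994483 ] 38.3833
```

```bash
python3 - <<'E'
from h import *
fingers.gripper_to(.75,50); p=robot.current_tool_pos(); robot.line_to([.5290,-.0780,.085],velocity=.25)
a=vision.grab_frame('wrist'); save('st1',a[100:400,120:520])
c=[.4434,.1852]; y=105
robot.move_to([*c,.05],D(y)); robot.line_to([*c,-.014],velocity=.15)
fingers.gripper_to(0,50); g=robot.current_finger_gap(); print(g,robot.current_tool_pos(),robot.current_contact_force())
if g<.35: raise SystemExit
robot.line_to([*c,.08],velocity=.3); print(robot.current_finger_gap(),robot.current_time_s())
save('b1',vision.grab_frame('wrist')[100:400,120:520])
E
python3 -c "
import cv2,numpy as np
cv2.imwrite('pics/v8.png',np.hstack([cv2.imread('pics/st1.png'),cv2.imread('pics/b1.png')]))"
```

```text
0.43961372481805217 [ 0.44462223  0.18570321 -0.01253541] [-0.52040971 -0.67366875  6.14271818]
0.4358958057735178 41.7083
```

View pics/v8.png

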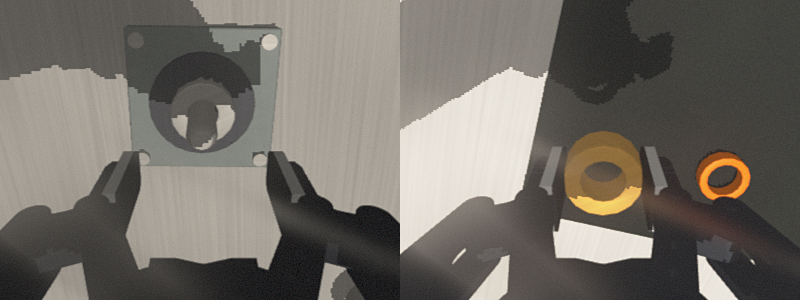

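```bash
python3 - <<'E'
from h import *
yw=87
x,yy=.529,-.0778
robot.move_to([x,yy,.078],D(yw)); robot.pause(.1)
base=np.array(robot.current_contact_force()); print('base',base,robot.current_time_s())
robot.line_to([x,yy,.067],velocity=.1)
x,yy,z,log=comply_down(x,yy,.067,.0235,yw,base,step=.004,gain=.00015,fmax=12,v=.08)
for l in log: print(*l)
print(robot.current_finger_gap(),robot.current_tool_pos(),robot.current_contact_force(),robot.current_time_s())
E
```

```text
base [-0.30324804  0.10312627 -0.00036364] 42.9333
0.063 0.7 0.7 -0.8 0.529 -0.0778
0.059 1.0 1.5 -0.6 0.529 -0.0778
0.055 -0.2 4.0 -3.2 0.5291 -0.0776
0.051 0.2 4.9 -3.6 0.5291 -0.077
0.047 0.9 5.1 -2.6 0.5291 -0.0762
0.043 -0.2 3.5 -2.4 0.5293 -0.0755
0.039 -0.1 1.8 -2.3 0.5293 -0.0749
0.035 -1.1 1.2 -0.8 0.5292 -0.0747
0.031 0.6 -0.1 -1.5 0.5291 -0.0745
0.027 0.1 0.2 -0.4 0.5291 -0.0745
0.0235 -1.8 0.7 5.8 0.5291 -0.0745
0.4337664474821952 [ 0.52974498 -0.07465515  0.02449307] [-2.09556389  0.76766495  5.84804939] 45.9417
```

```bash
python3 - <<'E'
from h import *
fingers.gripper_to(.75,50); robot.line_to([.5292,-.0747,.085],velocity=.25)
save('st2',vision.grab_frame('wrist')[100:400,120:520])
c=[.6472,.2525]; y=105
robot.move_to([*c,.05],D(y)); robot.line_to([*c,-.012],velocity=.15)
save('c0',vision.grab_frame('wrist')[100:400,120:520])
fingers.gripper_to(0,50); g=robot.current_finger_gap(); p=robot.current_tool_pos(); print(g,p,robot.current_contact_force())
if g<.45: raise SystemExit
off=.003-p[2]
robot.line_to([*c,.085],velocity=.3); print(robot.current_finger_gap(),robot.current_time_s())
yw=87; x,yy=.529,-.0765
robot.move_to([x,yy,.085],D(yw)); robot.pause(.1)
base=np.array(robot.current_contact_force()); print('gap',robot.current_finger_gap(),'off',off,robot.current_time_s())
robot.line_to([x,yy,.083-off],velocity=.1)
x,yy,z,log=comply_down(x,yy,.083-off,.057-off,yw,base,step=.003,gain=.00015,fmax=12,v=.08)
for l in log: print(*l)
print(robot.current_finger_gap(),robot.current_tool_pos(),robot.current_contact_force(),robot.current_time_s())
E
```

```text
0.5278747546889316 [ 0.64837228  0.25333311 -0.00954993] [-0.30997664 -0.65820491  6.06942964]
0.5304141145483119 49.4833
gap 0.5249318096572393 off 0.01254993280014816 50.9
0.0675 -0.1 -1.1 -0.0 0.529 -0.0765
0.0645 -1.0 -0.5 -0.1 0.529 -0.0765
0.0615 -1.4 -0.3 0.2 0.529 -0.0765
0.0585 -1.3 0.6 -0.6 0.529 -0.0765
0.0555 -0.9 1.8 -1.7 0.529 -0.0765
0.0525 -1.1 3.2 0.1 0.5289 -0.0762
0.0495 -0.7 1.7 -0.2 0.5287 -0.0757
0.0465 -0.2 2.2 -1.4 0.5286 -0.0755
0.0445 -2.7 1.0 5.8 0.5286 -0.0751
0.5311959293853259 [ 0.52888719 -0.07556286  0.04538782] [-1.95870448  2.00466993  4.49244766] 53.4417
```

Seated at the expected height (collar bottom ≈ 0.058). Release, retreat and check.

```bash
python3 - <<'E'
from h import *
fingers.gripper_to(.8); robot.line_to([.5288,-.0757,.13],velocity=.25); robot.line_to([.5288,-.0757,.2],velocity=.3)
a=vision.grab_frame('wrist'); robot.move_to([.45,.10,.2],D(100))
b=vision.grab_frame('side'); c=vision.grab_frame('scene')
r=lambda i:cv2.resize(i,(266,300),interpolation=2)
save('fin',np.hstack([r(a[90:240,257:390]),r(b[130:230,297:386]),r(c[140:230,257:337])])); print(robot.current_time_s(),robot.current_contact_force())
E
```

```text
55.6083 [ 0.71630389  0.33286774 -0.2357924 ]
```

View pics/fin.png

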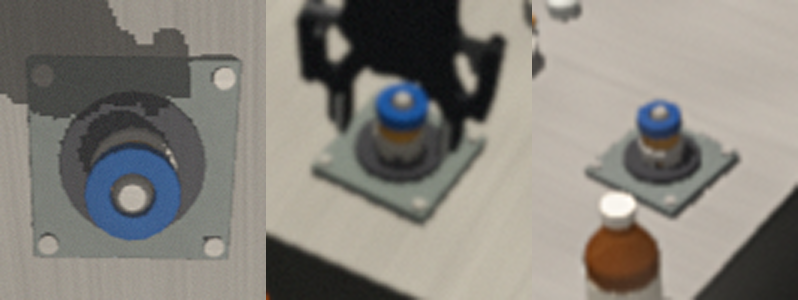

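The stack is upright: steel hub on the flange, brass bushing on it, blue collar on top. The spindle tip shows through, and the gripper is clear.

```bash
python3 -c "
from h import *
workorder.close_job(); print(robot.current_time_s())"
```

```text
the job is handed in; nothing more can be done
the job is handed in; nothing more can be done
```

The drive stack is rebuilt on the spindle and I handed the job in at about 56 s of the 72 s allowed. From the bottom it is the slotted hub, the brass bushing, then the blue collar.

**How it went:** I measured the pin at about 26° and the hub's slots at about 44.5° (both modulo 90°), and turned the hub 18° while carrying it. It dropped over the pin without needing a twist. I lowered each ring in small steps, following the sideways force, and all three seated with about 6 N or less.

**Last checks:**
- **Heights:** the arm's final heights put the undersides at about 20, 40 and 58 mm above the table, which is fully down for each ring. These are worked out from the grip height, not measured separately.
- **Pictures:** the final wrist, side and scene images show the stack upright and in the right order, with the spindle tip showing through the collar and the gripper clear.

**What disagreed or failed:**
- **Fingertips:** they reach about 25–35 mm less far than stated. My first two grips on the hub closed above it or slipped off, and I noticed the second only once the arm was over the stand. After finding the true fingertip height by touch, the third grip held.
- **Spindle position:** the y at which each ring seated varied by about 4 mm, from -0.0783 to -0.0746 m, because each ring sat slightly off-centre in the jaws. The camera put the spindle in between, at about -0.0765 m.
- **Bystanders:** I did not re-measure where they ended up, but no move was planned through them and I saw no unexpected contact.

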